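Unload and reload the pinned drill jig

ROBOT

A 6-joint arm with a two-finger parallel gripper is mounted at the origin on a cart in front of the work surface, level with it; the furniture and walls round the work are solid. World frame = base frame: x ahead of the robot, y to its left, z up, the work surface at z = 0. Lengths are in mm, angles in rad, forces in N, time in s.
With the tool pointing down it reaches from about 400 to 925 mm from the base axis. Payload 12.5 kg.
Tool frame: the origin (TCP) lies midway between the tips of the shut fingers; the grasp point (between the pads) lies 19 mm behind it; z points along the fingers, y is the line along which they close (so a half turn about z gives the same grasp; the last joint's range is limited). The gripper opens to 95 mm and grips with 3 to 60 N. Pads are 20 mm wide; open, the fingers measure 119 mm over their backs; the gripper's body (75 mm by 180 mm) begins 59 mm behind the grasp point.
Start: joints at [1.067, 0.491, 1.559, -0, 1.092, -0.106], TCP at [242.105, 576.222, 214.661] pointing down, gripper open.
Joint ranges: [-3.1, 3.1], [-0.84, 2.19], [0.05, 2.79], [-1.13, 4.28], [0.06, 2.93], [-2.69, 2.69]. Speed limits (rad/s): [2.22, 2.22, 2.79, 3.14, 3.14, 3.14].

INTERFACE

Orientations are given as [roll, pitch, yaw] about the fixed x, y, z axes, in that order (R = Rz(yaw) Ry(pitch) Rx(roll)).
In Python, from cell import env gives the robot as it stands.
- The arm moves only by the tool arm_command, never from a script. Its argument "targets" is a list of rows, each a list of 5 numbers: the shift along the tool's x, y, z in mm, then the turn about the tool's z in degrees, then the opening, from 0 (shut) to 1 (fully open). In form: [[tx, ty, tz, roll, fingers], ...]. A call has 1 to 5 rows; each row is the pose to reach, as a shift and turn from the pose commanded when the call began, along the tool's axes at that moment; what a row does not reach only later rows make up. A row lasts 1/10 s, in which the tool goes at most 50 mm and 8.59 degrees, less where a joint would pass 70% of its speed; a pose out of reach is approached as far as the arm can. A call with a gripper value outside its range is refused whole. The fingers move at their own pace and stop on an object; the grip force is fixed at half the most. Time passes only in rows, so rows that repeat a pose let the fingers close. It gives the time, the measured TCP pose, the force, the opening and the grip force at its end, in the units of the state.
- env.state(): the state, without advancing time (a new reading comes with each control period).
- env.read_camera(name): name is "scene" or "top" or "wrist"; returns a dict with "frame" (480x640x3 uint8, red, green, blue), "vertical_fov" (degrees; the focal length in pixels is half the picture's height over the tangent of half this angle, whatever the lens; pixels are square), "cx", "cy" (the principal point, pixels), "k1" (the pictures are not rectified: a ray, as slopes to the right and down, at radius r is drawn at 1 + k1 r^2 times it, then the intrinsics apply), "world_from_camera" (4x4, takes a point from camera to world coordinates); the wrist camera has in their place "hand_eye" (4x4, takes a point from camera to tool coordinates, whose origin is the TCP and whose axes are the flange's). Camera axes: x right, y down, z forward; pixel columns grow to the right and rows downward; lengths in mm; the calibration is good to about 2 mm. A picture is of the moment at which its call begins: read the wrist's pose just before it. There is no depth.
- env.job_done(): hands the job in; it is judged then, once.
The state is a dict: "t": time; "joints": joint angles; "qvel": joint speeds; "tau": joint torques, N m; "eef_pos": TCP position; "tcp_rot": TCP orientation; "ft_force": force on the tool from outside, world axes, zero at the start; "moment": the same for the moment, N m; "opening": opening from 0.0 (shut) to 1.0 (fully open); "grip_force": force on a finger pad.
Only numpy, scipy, OpenCV 4.12 (cv2) and the standard library are available. Lean on these libraries where they do the work, as an engineer would, in place of code of your own. Each camera call takes 0.05 s, during which the arm holds its last target. There are 200 camera calls.

TASK

Put the next strap in the drill jig: pull the lock pin and park it in the empty hole of the drill block, lift the drill plate off and lay it on the bare top of the block beside the pin, then take the drilled strap out of the jig and lay it flat in the empty grey tray. Load the blank strap that has the same length as the drilled one, fully down between the locating pins, put the drill plate back over its dowels until it sits on its rests, and push the lock pin home through it. Leave the short strap where it lies.

Things in the scene. Friction and masses are not known exactly. Their poses are not given: they have to be found in the camera images.
- jig: Drill jig, fixed: plywood base 240x124x20 mm, origin centre of underside, x along it. Strap lies on its top (z=20) along x, 1.5 mm play, between 6 tapered pins 8 mm thick, tops at z=34: (+-72,+-23.5), (+-95.5,0). Plate rests at z=31 on 4 buttons at (+-38,+-36); 12 mm bullet-nosed dowels, tops z=54, rise at (38,-36), (-38,36). Lock-pin hole 16 mm through button (38,36).
- bush_plate: Drill plate: aluminium, 110x96x12 mm (x,y,z), origin centre of underside, two drill bushes on its middle line. Lift by the dark bar on top: 56 mm long in x, 16 mm wide in y, centred, z=12 to 42. Holes of 14 mm at (38,-36) and (-38,36) for the jig's dowels and (38,36) for the lock pin: its axes must point as the jig's. In the jig its origin is at (0,0,31). About 0.4 kg.
- lock_pin: Lock pin: dark knurled knob 26 mm across, 28 mm high, on a bullet-nosed steel shank 12 mm thick that reaches 30 mm below it. Origin on the axis at the knob's underside, z up. At the start it stands in the plate's hole; home in the jig its origin is at jig (38,36,43), knob down on the plate. About 0.09 kg. Fingers find room beside it along x of jig or block.
- strap_drilled: Drilled strap: flat steel bar 180x36x10 mm with two 8.5 mm holes, origin centre of underside, x along it. At the start in the jig under the plate, its ends showing; in the jig its origin is at jig (0,0,20). Grip it across its middle (36 mm), where no pins stand. About 0.45 kg.
- strap_blank: Blank strap: plain flat steel bar 180x36x10 mm without holes, the longer of the two that lie loose on the bench. Origin centre of underside, x along it; either way round fits the jig. About 0.45 kg. (A tall drawer cabinet, front at world x=0.70 from y=-0.29 to 0.05, stands behind the jig: carry things past in front of it.)
- strap_short: Short strap: plain flat steel bar 120x36x10 mm without holes, lying loose on the bench; too short for this jig, to be left alone. Origin centre of underside, x along it.
- drill_block: Drill block, fixed: pale wooden block 220x120x40 mm, origin centre of underside, x along it, top at z=40. Six drills stand in a row along the edge y=48, x=-98 to -28, up to 46 mm above the top. Empty parking hole for the lock pin: 16 mm wide, 36 mm deep, at (-60,0); parked, the pin's origin is at z=40. The bare top around (45,0) is for the plate, bar up.
- out_tray: Tray, fixed: empty grey sheet-steel tray for finished straps, 240x140 mm outside, 24 mm high (rolled rim to 27 mm), walls and floor 3 mm, origin centre of underside, x along its length. Inside 234x134 mm, so a strap lies along x with room for the fingers beside it.

How it is judged (in metres and radians):
On the way, in this order (a step that is already met when the one before it is completed fails the run):
1. the lock pin stands in the block's parking hole and the drill plate lies on the bare top beside it, both let go (x of lock_pin in the frame of drill_block between -0.068 and -0.052 m and y of lock_pin in the frame of drill_block between -0.008 and 0.008 m and z of lock_pin in the frame of drill_block between 0.035 and 0.045 m and x of bush_plate in the frame of drill_block between 0.025 and 0.065 m and y of bush_plate in the frame of drill_block between -0.02 and 0.02 m and z of bush_plate in the frame of drill_block between 0.036 and 0.044 m and angle between bush_plate's own z axis and vertical below 0.08 rad and contact force between the fingers and lock_pin below 0.1 N and contact force between the fingers and bush_plate below 0.1 N), for 0.2 s.
2. the drilled strap lies flat in the tray, let go (x of strap_drilled in the frame of out_tray between -0.03 and 0.03 m and y of strap_drilled in the frame of out_tray between -0.05 and 0.05 m and z of strap_drilled in the frame of out_tray between -0.002 and 0.008 m and angle between strap_drilled's own z axis and vertical below 0.08 rad and contact force between the fingers and strap_drilled below 0.1 N), for 0.2 s.
3. the long blank lies fully down between the jig's locating pins, let go, with the plate not yet back (x of strap_blank in the frame of jig between -0.004 and 0.004 m and y of strap_blank in the frame of jig between -0.004 and 0.004 m and z of strap_blank in the frame of jig between 0.017 and 0.023 m and contact force between the fingers and strap_blank below 0.1 N and angle between the x axis of strap_blank and the x axis of jig, either way round below 0.08 rad and horizontal distance between bush_plate and jig above 0.1 m), for 0.2 s.
At the end, for the whole second after the job is handed in: Drilled strap flat in the tray; long blank fully down between the jig's pins (4 mm, height 3 mm); plate level on its rests over the dowels (4 mm, height 3 mm); lock pin home through it, knob within 3 mm of the plate; short strap moved under 20 mm; all let go and at rest (x of strap_drilled in the frame of out_tray between -0.03 and 0.03 m and y of strap_drilled in the frame of out_tray between -0.05 and 0.05 m and z of strap_drilled in the frame of out_tray between -0.002 and 0.008 m and angle between strap_drilled's own z axis and vertical below 0.08 rad and x of strap_blank in the frame of jig between -0.004 and 0.004 m and y of strap_blank in the frame of jig between -0.004 and 0.004 m and z of strap_blank in the frame of jig between 0.017 and 0.023 m and angle between the x axis of strap_blank and the x axis of jig, either way round below 0.08 rad and x of bush_plate in the frame of jig between -0.004 and 0.004 m and y of bush_plate in the frame of jig between -0.004 and 0.004 m and z of bush_plate in the frame of jig between 0.028 and 0.034 m and angle between bush_plate's own z axis and vertical below 0.05 rad and x of lock_pin in the frame of jig between 0.033 and 0.043 m and y of lock_pin in the frame of jig between 0.031 and 0.041 m and z of lock_pin in the frame of jig between 0.04 and 0.046 m and angle between lock_pin's own z axis and vertical below 0.1 rad and linear speed of each of strap_drilled, strap_blank, bush_plate, lock_pin below 0.02 m/s and distance of strap_short from where it was at the start of the episode below 0.02 m); the robot touches nothing.
It fails at once if the short strap is moved from where it lies (20 mm) (distance of strap_short from where it was at the start of the episode above 0.02 m).
It also fails if it takes over 141 s, if anything falls off the work surface, if the arm or the gripper's body presses on something with over 40 N, if the wrist force passes 120 N, or if a joint passes its speed limit or range.

## Working session

There is one attempt and no reset: what is moved stays moved. The work goes in short steps, Python scripts to look and compute and a tool call to move; the robot and the scene stay as the last step left them, time stands still between calls to the robot, and variables do not carry over. Pictures are saved under pics/ and viewed, at most 14 in all, crops included, and the job is handed in when it is done.

Besides the shell and the picture viewer there is one more tool, called after ">>>" in YAML: its name, and indented under it one key for each argument. arm_command: Moves the arm, as the interface text tells. Its arguments: {"type":"object","properties":{"targets":{"type":"array","items":{"type":"array","items":{"type":"number"}}}},"required":["targets"]}

```bash
ls; mkdir -p pics
python3 - <<'E'
from cell import env
import cv2,numpy as np
s=env.state();print({k:np.round(v,3).tolist() for k,v in s.items()})
for n in("scene","top"):
    c=env.read_camera(n);cv2.imwrite(f"pics/{n}0.png",c["frame"][:,:,::-1])
    print(n,c["vertical_fov"],c["cx"],c["cy"],c["k1"],np.round(c["world_from_camera"],3).tolist())
c=env.read_camera("wrist");print(c["vertical_fov"],c["cx"],c["cy"],c["k1"],np.round(c["hand_eye"],3).tolist())
E
```

```text
pics
{'t': 0.0, 'joints': [1.067, 0.492, 1.559, -0.0, 1.092, -0.106], 'qvel': [-0.001, 0.001, 0.0, 0.0, 0.001, 0.0], 'tau': [-0.002, -61.262, -25.818, 0.069, 0.048, -0.0], 'eef_pos': [241.982, 575.996, 214.075], 'tcp_rot': [-3.14, -0.0, 2.744], 'ft_force': [-0.001, -0.282, -0.618], 'moment': [-0.019, -0.036, 0.011], 'grip_force': 0.0, 'opening': 0.999}
scene 50.16927268291015 316.06031023851256 240.4233258605307 -0.14767350667283624 [[0.634, -0.496, 0.593, -194.086], [-0.773, -0.395, 0.496, -710.723], [-0.011, -0.773, -0.634, 871.511], [0.0, 0.0, 0.0, 1.0]]
top 45.609261343123016 316.78471077204733 242.06610153871347 -0.06130317349502641 [[-0.019, -0.992, 0.126, 417.447], [-1.0, 0.02, 0.01, -86.656], [-0.012, -0.125, -0.992, 1329.464], [0.0, 0.0, 0.0, 1.0]]
67.54325685230062 320.10465796375814 242.88481437650813 -0.021742500801990937 [[-0.001, -0.955, -0.296, 84.737], [1.0, -0.001, 0.001, 0.765], [-0.001, -0.296, 0.955, -170.595], [0.0, 0.0, 0.0, 1.0]]
```

View pics/top0.png

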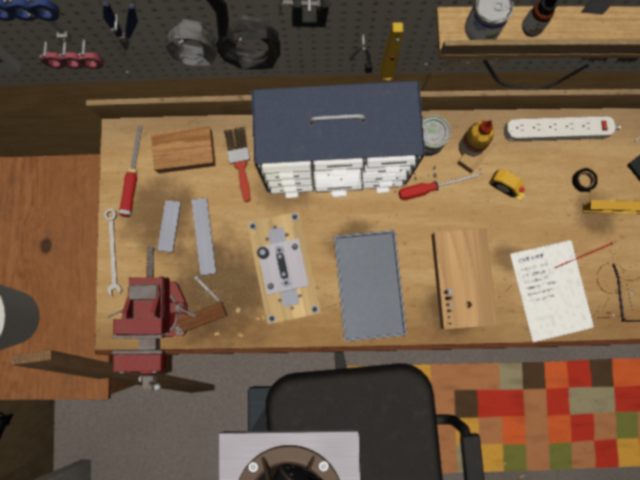

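View pics/scene0.png

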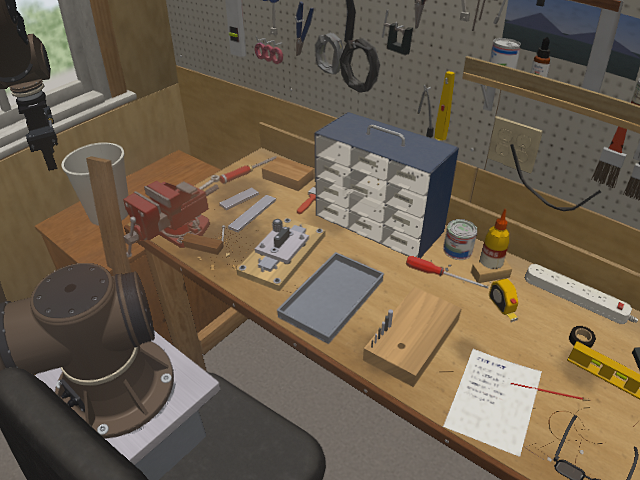

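The top view shows the short strap at (169,226), the long blank at (203,236), the jig at (283,267) with the pin knob at (263,253), the tray at (370,285) and the block at (465,278). The drills are near (447,300) and the parking hole near (470,304). Next I'll write helpers and take a closer crop.

```bash
cat > h.py <<'E'
from cell import env
import cv2,numpy as np
from scipy.spatial.transform import Rotation as R
def cam(n):
    s=env.state(); c=env.read_camera(n)
    if n=="wrist":
        T=np.eye(4);T[:3,:3]=R.from_euler("xyz",s["tcp_rot"]).as_matrix();T[:3,3]=s["eef_pos"]
        T=T@c["hand_eye"]
    else: T=c["world_from_camera"]
    f=240/np.tan(np.radians(c["vertical_fov"])/2)
    return dict(img=np.ascontiguousarray(c["frame"][:,:,::-1]),T=np.array(T),f=f,
        c=np.array([c["cx"],c["cy"]]),k=c["k1"],s=s)
def K(c): return np.array([[c["f"],0,c["c"][0]],[0,c["f"],c["c"][1]],[0,0,1.]]),np.array([c["k"],0,0,0.])
def pix2w(c,px,z):
    k,d=K(c);p=cv2.undistortPoints(np.array(px,float).reshape(-1,1,2),k,d).reshape(-1,2)
    r=np.c_[p,np.ones(len(p))]@c["T"][:3,:3].T;o=c["T"][:3,3]
    return o+r*((z-o[2])/r[:,2])[:,None]
def w2pix(c,P):
    Ti=np.linalg.inv(c["T"]);P=np.array(P,float).reshape(-1,3)
    return cv2.projectPoints(P,cv2.Rodrigues(Ti[:3,:3])[0],Ti[:3,3],*K(c))[0].reshape(-1,2)
def local(o,yaw,P):  # frame pts -> world ; o=(x,y,z), yaw rad
    return np.array(o)+np.array(P,float).reshape(-1,3)@R.from_euler("z",yaw).as_matrix().T
def go(x,y,z,yaw):   # needed shift in tool axes, turn about tool z (deg, mod 180)
    s=env.state();M=R.from_euler("xyz",s["tcp_rot"]).as_matrix()
    d=M.T@(np.array([x,y,z])-s["eef_pos"])
    t=M[:,1];cur=np.degrees(np.arctan2(t[1],t[0])) # closing line dir
    turn=-((yaw-cur+90)%180-90)
    print("shift",np.round(d,1),"turn",round(turn,1),"(alt",round(turn-np.sign(turn)*180,1),") j6",round(s["joints"][5],2),"t",round(s["t"],2))
E
python3 - <<'E'
from h import *
c=cam("top")
cv2.imwrite("pics/c1.png",cv2.resize(c["img"][190:350,150:510],None,fx=2.2,fy=2.2,interpolation=cv2.INTER_CUBIC))
for n,p,z in(("short",(169,226),10),("blank",(203,236),10),("jig",(283,267),60),("tray",(370,285),25),("block",(465,278),40)):print(n,pix2w(c,p,z).round())
g=c["img"];
E
```

```text
short [[630. 274.  10.]]
blank [[604. 193.  10.]]
jig [[524.   2.  60.]]
tray [[ 481. -193.   25.]]
block [[ 492. -408.   40.]]
```

View pics/c1.png

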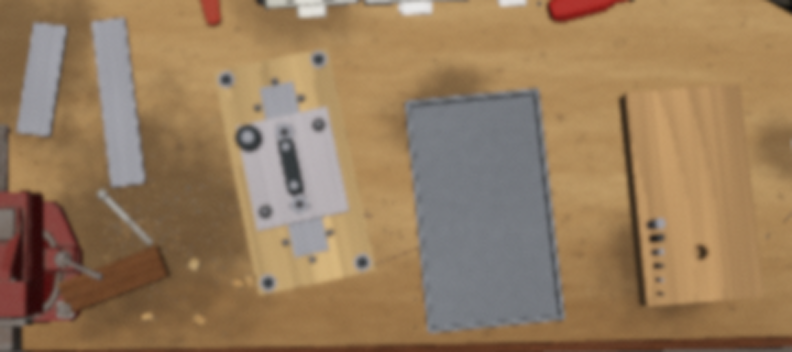

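Run:
```python
from h import *
c=cam("top")
P=lambda l,z:pix2w(c,np.array(l)/2.2+[149.7,189.7],z)[:,:2]
def rep(n,ends,z):
    a,b=P(ends,z);d=b-a;print(n,"mid",((a+b)/2).round(1),"len",np.linalg.norm(d).round(1),"yaw",np.degrees(np.arctan2(d[1],d[0])).round(2))
rep("jig screws L",[(268,283),(226,79)],20);rep("jig screws R",[(362,263),(318,60)],20)
rep("jig diag",[(268,283),(318,60)],20);rep("jig diag2",[(362,263),(226,79)],20)
rep("plate dowels",[(265,211),(318,125)],54)
print("knob",P([(249,137)],90).round(1))
print("tray c",P([(407,103),(538,91),(563,318),(430,330)],27).mean(0).round(1));rep("tray",[(496,324),(472,97)],27)
print("block c",P([(625,96),(741,86),(762,297),(645,305)],40).mean(0).round(1));rep("block",[(703,301),(683,91)],40)
print("hole",P([(703,252)],40).round(1));
rep("blank",[(128,185),(110,19)],10);rep("short",[(34,134),(50,23)],10)
```

```text
jig screws L mid [517.5  53.8] len 218.9 yaw 11.2
jig screws R mid [536.  -43.9] len 218.4 yaw 11.27
jig diag mid [526.6   5. ] len 239.5 yaw -13.3
jig diag2 mid [526.9   5. ] len 240.9 yaw 35.61
plate dowels mid [526.4   4.3] len 102.9 yaw -32.38
knob [[554.9  43.8]]
tray c [ 481.6 -193.1]
tray mid [ 481.7 -192.5] len 236.0 yaw 4.36
block c [ 491.2 -407.5]
block mid [ 491.3 -407.1] len 216.6 yaw 2.66
hole [[ 432.8 -414.5]]
blank mid [604.8 191. ] len 180.2 yaw 6.53
short mid [631.5 274.2] len 121.0 yaw -7.37
```

```bash
python3 -c "
from h import *
go(557,46,170,11.2)"
```

```text
shift [-495.7 -366.7   44.5] turn 56.0 (alt -124.0 ) j6 -0.11 t 0.25
```

>>> arm_command:
  targets:
    - [-30,-20,-60,0,1]
    - [-70,-50,-60,0,1]
    - [-110,-80,-60,0,1]
    - [-150,-110,-60,0,1]
    - [-190,-140,-60,0,1]

```text
t: 0.75
eef_pos: [357.4, 382.5, 274.9]
tcp_rot: [3.141, 0.0, 2.744]
ft_force: [0.3, 0.1, -0.2]
opening: 0.999
grip_force: 0.0
```

>>> arm_command:
  targets:
    - [-40,-30,0,8,1]
    - [-80,-60,0,16,1]
    - [-120,-90,0,24,1]
    - [-160,-120,0,32,1]
    - [-200,-150,0,40,1]

```text
t: 1.25
eef_pos: [483.7, 166.4, 274.8]
tcp_rot: [3.141, -0.0, 2.04]
ft_force: [0.5, 1.7, 0.3]
opening: 0.998
grip_force: 0.0
```

```bash
python3 -c "
from h import *
go(557,46,170,11.2)"
```

```text
shift [-140.6   10.8  104.8] turn 15.7 (alt -164.3 ) j6 -0.27 t 1.25
```

>>> arm_command:
  targets:
    - [-45,0,10,8,1]
    - [-90,5,30,16,1]
    - [-130,10,60,16,1]
    - [-137,10,95,16,1]
    - [-137,10,95,16,1]

```text
t: 1.75
eef_pos: [553.3, 49.8, 175.8]
tcp_rot: [-3.135, -0.002, 1.764]
ft_force: [0.0, -0.3, 0.2]
opening: 1.0
grip_force: 0.0
```

Run:
```python
from h import *
c=cam("wrist");go(557,46,170,11.2)
cv2.imwrite("pics/w1.png",c["img"])
J=(526.7,5,0);y=np.radians(11.2)
print(w2pix(c,local(J,y,[[38,36,71],[38,-36,54],[-38,36,54],[0,0,73]])).round())
```

```text
shift [-5.3  2.2  8.3] turn -0.1 (alt 179.9 ) j6 -0.22 t 1.8
[[325. 246.]
 [325. 316.]
 [236. 240.]
 [279. 288.]]
```

View pics/w1.png

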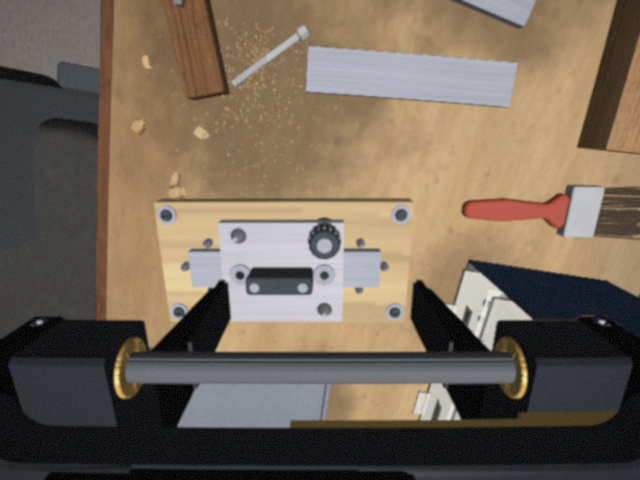

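The knob top is at (324,241), about 5 px above the prediction. The dowels are at (325,310) and (237,235), and the plate bar is at (279,283). I'll measure the wrist/top offset numerically with the knob, dowels, and jig screws.

Run:
```python
from h import *
c=cam("wrist");im=c["img"]
print("screws",pix2w(c,[(167,215),(401,214),(395,312),(179,312)],20).round(1).tolist(), pix2w(c,[(167,215),(401,214),(395,312),(179,312)],20).mean(0))
print("dowels",pix2w(c,[(325,310),(237,235)],54).round(1).tolist(),"knob",pix2w(c,[(324,240)],71).round(1))
print("blank ctr",pix2w(c,[(309,47),(517,62),(513,106),(307,92)],10).mean(0))
go(557,46,170,11.2)
g=cv2.cvtColor(im,cv2.COLOR_BGR2GRAY)[180:330,140:430]
cv2.imwrite("pics/w1c.png",cv2.resize(im[190:330,150:420],None,fx=2.9,fy=2.9,interpolation=cv2.INTER_CUBIC))
```

```text
screws [[409.5, 33.6, 20.0], [625.2, 77.0, 20.0], [645.5, -23.1, 20.0], [428.5, -66.3, 20.0]] [527.16332509   5.31074454  20.        ]
dowels [[571.1, -17.2, 54.0], [483.2, 38.0, 54.0]] knob [[556.1  53.   71. ]]
blank ctr [606.51510485 195.22477828  10.        ]
shift [-5.8  1.4 10.1] turn 0.0 (alt -180.0 ) j6 -0.22 t 1.85
```

View pics/w1c.png

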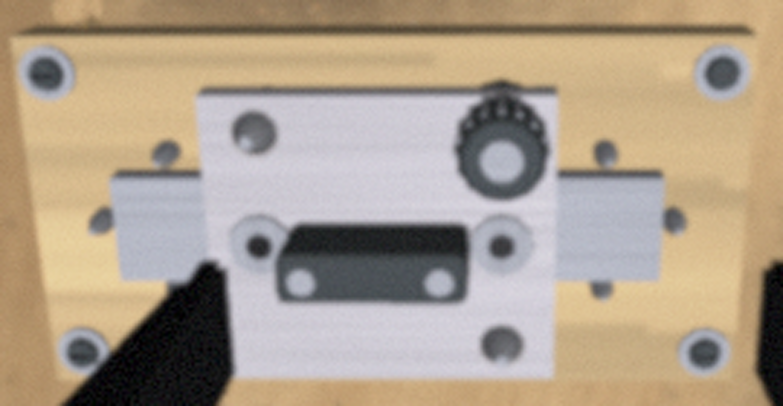

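The knob's light cap is at (323,245) against a predicted (325,246), and the screws put the jig centre at (527,5.2), so wrist and top agree. Descending on the pin.

>>> arm_command:
  targets:
    - [-4,2,45,0,1]
    - [-4,2,90,0,1]
    - [-4,2,120,0,1]
    - [-4,2,132,0,1]
    - [-4,2,132,0,1]

```text
t: 2.35
eef_pos: [557.6, 48.4, 48.1]
tcp_rot: [-3.142, -0.0, 1.768]
ft_force: [0.2, -0.3, 0.4]
opening: 1.0
grip_force: 0.0
```

```bash
python3 -c "
from h import *
go(557.3,47.7,48,11.2);print(env.state()['ft_force'])"
```

```text
shift [-0.6 -0.4  0.1] turn 0.1 (alt -179.9 ) j6 -0.23 t 2.35
[ 0.1539231  -0.28161768  0.42253377]
```

>>> arm_command:
  targets:
    - [-0.5,0,0,0,0]
    - [-0.5,0,0,0,0]
    - [-0.5,0,0,0,0]
    - [-0.5,0,0,0,0]
    - [-0.5,0,0,0,0]

```text
t: 2.85
eef_pos: [557.6, 47.1, 48.1]
tcp_rot: [3.141, 0.0, 1.766]
ft_force: [-0.5, 0.7, 0.3]
opening: 0.639
grip_force: 0.0
```

>>> arm_command:
  targets:
    - [0,0,0,0,0]
    - [0,0,0,0,0]
    - [0,0,0,0,0]
    - [0,0,0,0,0]
    - [0,0,-2,0,0]

```text
t: 3.35
eef_pos: [557.3, 47.1, 49.4]
tcp_rot: [-3.141, -0.0, 1.766]
ft_force: [0.4, 0.2, -1.1]
opening: 0.266
grip_force: 30.0
```

>>> arm_command:
  targets:
    - [0,0,-30,0,0]
    - [0,0,-75,0,0]
    - [-10,-5,-115,0,0]
    - [-50,-25,-125,0,0]
    - [-95,-47,-125,0,0]

```text
t: 3.85
eef_pos: [530.3, -55.5, 176.8]
tcp_rot: [3.138, 0.002, 1.769]
ft_force: [0.8, -0.6, -0.6]
opening: 0.268
grip_force: 30.0
```

>>> arm_command:
  targets:
    - [-43,-21,0,0,0]
    - [-86,-43,0,0,0]
    - [-129,-64,0,0,0]
    - [-172,-86,0,0,0]
    - [-215,-107,0,0,0]

```text
t: 4.35
eef_pos: [465.7, -288.6, 174.8]
tcp_rot: [3.141, -0.0, 1.766]
ft_force: [0.7, -0.5, -0.2]
opening: 0.263
grip_force: 30.0
```

```bash
python3 -c "
from h import *
go(431.5,-411,170,2.66)"
```

```text
shift [-113.4  -57.4    4.7] turn 8.5 (alt -171.5 ) j6 -0.87 t 4.35
```

>>> arm_command:
  targets:
    - [-40,-20,0,8.5,0]
    - [-80,-40,0,8.5,0]
    - [-113,-57,0,8.5,0]
    - [-113,-57,0,8.5,0]
    - [-113,-57,0,8.5,0]

```text
t: 4.85
eef_pos: [432.2, -409.0, 174.2]
tcp_rot: [-3.141, -0.001, 1.616]
ft_force: [0.3, -0.5, -1.9]
opening: 0.266
grip_force: 30.0
```

Run:
```python
from h import *
c=cam("wrist");go(431.5,-411,170,2.66)
cv2.imwrite("pics/w2.png",c["img"])
print(w2pix(c,[[431.5,-411,40]]).round(),w2pix(c,local((491.2,-407.5,40),np.radians(2.66),[[110,60,0],[-110,60,0],[-110,-60,0],[110,-60,0]])).round())
```

```text
shift [-2.8 -1.2  4.4] turn 0.0 (alt -180.0 ) j6 -0.91 t 4.9
[[320. 235.]] [[522. 165.]
 [259. 165.]
 [266. 297.]
 [501. 296.]]
```

View pics/w2.png

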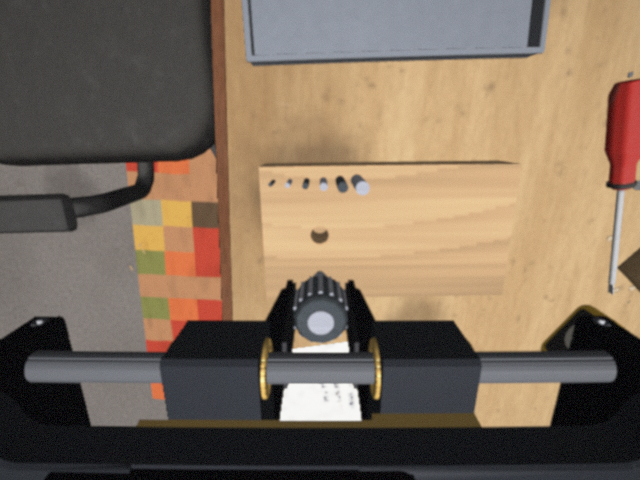

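The hole is at (319.5,236) against a predicted (320,235), and the knob cap is at (320,322). I'll check how the pin sits in the hand, and the shift needed.

Run:
```python
from h import *
c=cam("wrist");e=np.array(c["s"]["eef_pos"])
h=pix2w(c,[(319.5,236)],40)[0];k=pix2w(c,[(320,322)],e[2]+23.4)[0]
print("hole",h,"knob",k,"tcp",e)
go(h[0],h[1],48,2.66)
```

```text
hole [ 431.85639158 -410.89039537   40.        ] knob [ 432.19628291 -406.81057273  197.77435863] tcp [ 432.6049883  -408.17527974  174.37435863]
shift [ -3.1  -1.1 126.5] turn 0.1 (alt -179.9 ) j6 -0.91 t 4.95
```

>>> arm_command:
  targets:
    - [-3.5,-0.8,40,0,0]
    - [-3.5,-0.8,75,0,0]
    - [-3.5,-0.8,95,0,0]
    - [-3.5,-0.8,95,0,0]
    - [-3.5,-0.8,95,0,0]

```text
t: 5.45
eef_pos: [432.8, -411.7, 80.2]
tcp_rot: [3.141, -0.0, 1.619]
ft_force: [0.1, 0.1, -0.6]
opening: 0.262
grip_force: 30.0
```

>>> arm_command:
  targets:
    - [0,0,5,0,0]
    - [0,0,10,0,0]
    - [0,0,15,0,0]
    - [0,0,15,0,0]
    - [0,0,15,0,0]

```text
t: 5.95
eef_pos: [432.1, -412.3, 64.6]
tcp_rot: [3.142, -0.0, 1.618]
ft_force: [0.1, -0.1, -1.2]
opening: 0.266
grip_force: 30.0
```

>>> arm_command:
  targets:
    - [0,0,5,0,0]
    - [0,0,10,0,0]
    - [0,0,15,0,0]
    - [0,0,18.5,0,0]
    - [0,0,18.5,0,0]

```text
t: 6.45
eef_pos: [431.9, -412.1, 45.4]
tcp_rot: [-3.141, -0.001, 1.618]
ft_force: [0.9, 0.7, -0.6]
opening: 0.265
grip_force: 30.0
```

>>> arm_command:
  targets:
    - [0,0,0,0,0.7]
    - [0,0,0,0,0.7]
    - [0,0,0,0,0.7]
    - [0,0,0,0,0.7]
    - [0,0,0,0,0.7]

```text
t: 6.95
eef_pos: [432.2, -412.4, 46.2]
tcp_rot: [3.141, 0.0, 1.618]
ft_force: [-0.1, -0.1, 0.4]
opening: 0.631
grip_force: 0.0
```

>>> arm_command:
  targets:
    - [0,0,-30,0,0.7]
    - [0,0,-75,0,0.7]
    - [10,5,-120,0,1]
    - [50,20,-130,0,1]
    - [95,40,-130,0,1]

```text
t: 7.45
eef_pos: [468.0, -315.8, 178.4]
tcp_rot: [3.138, 0.003, 1.616]
ft_force: [1.6, -0.3, -0.4]
opening: 0.896
grip_force: 0.0
```

Run:
```python
from h import *
c=cam("wrist");print(w2pix(c,[[432,-411,68]]).round());go(527,5.2,170,101.2)
c2=cam("top");i=np.hstack([c["img"],cv2.resize(c2["img"][180:370,430:520],(227,480),interpolation=cv2.INTER_CUBIC)])
cv2.imwrite("pics/w3.png",cv2.resize(i,(800,443)))
```

```text
[[275. 340.]]
shift [311.   72.7   7.7] turn 81.6 (alt -98.4 ) j6 -0.75 t 7.5
```

View pics/w3.png

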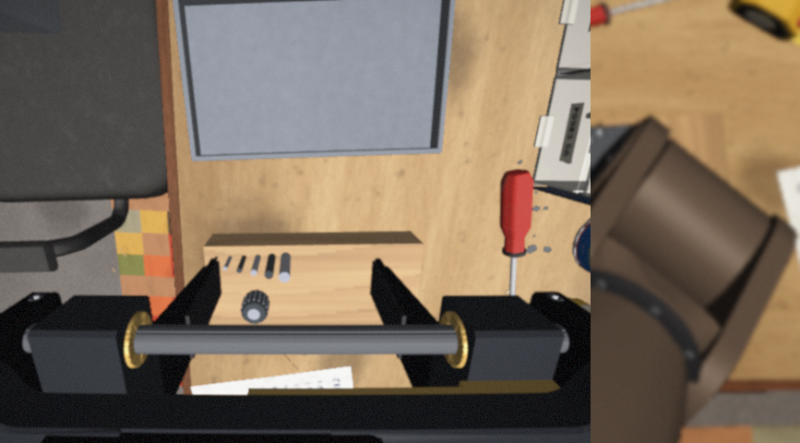

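The wrist view shows the pin cap at the predicted spot, so it is parked. Next is the plate, gripped across the bar.

>>> arm_command:
  targets:
    - [30,7,0,8.5,1]
    - [60,14,0,17,1]
    - [90,21,0,25.5,1]
    - [120,28,0,34,1]
    - [150,35,0,42.5,1]

```text
t: 8.05
eef_pos: [495.5, -163.3, 176.1]
tcp_rot: [3.142, -0.0, 0.87]
ft_force: [0.5, -0.5, -0.0]
opening: 1.003
grip_force: 0.0
```

```bash
python3 -c "
from h import *
go(527,5.2,180,101.2)"
```

```text
shift [149.1 -84.6  -3.9] turn 38.6 (alt -141.4 ) j6 0.26 t 8.05
```

>>> arm_command:
  targets:
    - [40,-20,-4,8,1]
    - [80,-45,-4,16,1]
    - [120,-68,-4,24,1]
    - [149,-85,-4,32,1]
    - [149,-85,-4,38.6,1]

```text
t: 8.55
eef_pos: [525.9, 8.0, 180.1]
tcp_rot: [-3.141, -0.0, 0.2]
ft_force: [-0.1, -0.5, -1.0]
opening: 0.999
grip_force: 0.0
```

Run:
```python
from h import *
c=cam("wrist");go(527,5.2,62,101.2)
cv2.imwrite("pics/w4.png",c["img"])
J=(527,5.2,0);y=np.radians(11.2)
print(w2pix(c,local(J,y,[[0,0,73],[21,0,73],[-21,0,73],[-38,36,54],[38,-36,54]])).round())
```

```text
shift [  1.    1.6 118. ] turn -0.1 (alt 179.9 ) j6 1.26 t 8.6
[[325. 240.]
 [326. 214.]
 [325. 264.]
 [284. 275.]
 [369. 190.]]
```

View pics/w4.png

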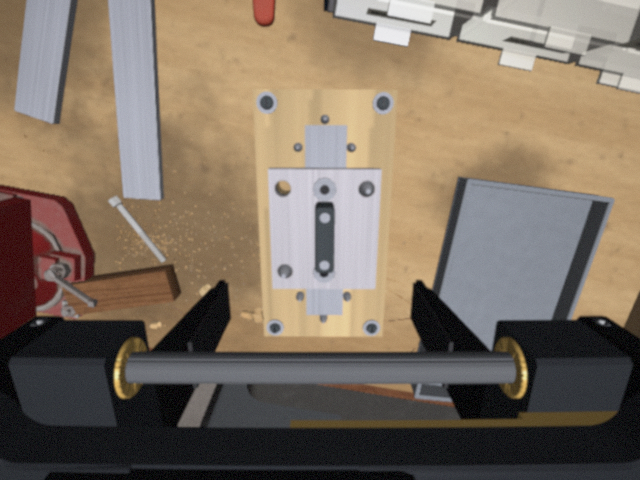

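The bar centre is at (325,240), exactly as predicted. Descend and grip.

>>> arm_command:
  targets:
    - [1,1.6,45,0,1]
    - [1,1.6,90,0,0.7]
    - [1,1.6,122,0,0.5]
    - [1,1.6,132,0,0.4]
    - [1,1.6,132,0,0.3]

```text
t: 9.1
eef_pos: [526.5, 2.9, 47.3]
tcp_rot: [-3.141, 0.002, 0.203]
ft_force: [0.8, -0.1, 0.9]
opening: 0.72
grip_force: 0.0
```

>>> arm_command:
  targets:
    - [0,0,0,0,0]
    - [0,0,0,0,0]
    - [0,0,0,0,0]
    - [0,0,0,0,0]
    - [0,0,0,0,0]

```text
t: 9.6
eef_pos: [527.0, 3.5, 48.6]
tcp_rot: [3.141, -0.001, 0.203]
ft_force: [-0.2, -0.1, 0.3]
opening: 0.297
grip_force: 0.0
```

>>> arm_command:
  targets:
    - [0,0,0,0,0]
    - [0,0,0,0,0]
    - [0,0,0,0,0]
    - [0,0,0,0,0]
    - [0,0,0,0,0]

```text
t: 10.1
eef_pos: [526.8, 3.7, 48.2]
tcp_rot: [-3.141, -0.0, 0.202]
ft_force: [-1.2, 3.4, 4.9]
opening: 0.165
grip_force: 30.0
```

>>> arm_command:
  targets:
    - [0,0,-5,0,0]
    - [0,0,-10,0,0]
    - [0,0,-15,0,0]
    - [0,0,-25,0,0]
    - [0,0,-40,0,0]

```text
t: 10.6
eef_pos: [526.5, 3.3, 88.5]
tcp_rot: [-3.141, 0.001, 0.203]
ft_force: [0.1, -0.1, -4.6]
opening: 0.168
grip_force: 30.0
```

>>> arm_command:
  targets:
    - [0,0,-30,0,0]
    - [0,0,-65,0,0]
    - [0,10,-90,0,0]
    - [0,40,-90,0,0]
    - [0,80,-90,0,0]

```text
t: 11.1
eef_pos: [542.9, -75.0, 180.0]
tcp_rot: [3.14, -0.002, 0.205]
ft_force: [0.7, -0.3, -5.6]
opening: 0.168
grip_force: 30.0
```

Run:
```python
from h import *
B=(491.5,-407.8,0)
p=local(B,np.radians(2.66),[45,0,0])[0];print(p);go(p[0],p[1],175,92.66);print(env.state()["ft_force"])
```

```text
[ 536.45151331 -405.71159128    0.        ]
shift [-73.7 322.4   5.2] turn 9.1 (alt -170.9 ) j6 1.11 t 11.1
[ 0.66299699 -0.26966149 -5.55757639]
```

>>> arm_command:
  targets:
    - [-10,45,0,0,0]
    - [-20,90,0,0,0]
    - [-32,135,0,0,0]
    - [-42,180,0,0,0]
    - [-53,225,0,0,0]

```text
t: 11.6
eef_pos: [535.6, -308.0, 178.9]
tcp_rot: [3.141, 0.0, 0.203]
ft_force: [1.2, 0.5, -4.5]
opening: 0.166
grip_force: 30.0
```

>>> arm_command:
  targets:
    - [-8,40,0,5,0]
    - [-20,80,0,9,0]
    - [-20,97,0,9,0]
    - [-20,97,0,9,0]
    - [-20,97,0,9,0]

```text
t: 12.1
eef_pos: [535.6, -404.8, 178.1]
tcp_rot: [-3.141, 0.001, 0.045]
ft_force: [0.7, 0.0, -4.2]
opening: 0.165
grip_force: 30.0
```

```bash
python3 -c "
from h import *
go(536.4,-405.7,58,92.66)"
```

```text
shift [  0.8   1.  120.1] turn -0.1 (alt 179.9 ) j6 0.78 t 12.1
```

>>> arm_command:
  targets:
    - [1,1,40,0,0]
    - [1,1,80,0,0]
    - [1,1,108,0,0]
    - [1,1,115,0,0]
    - [1,1,115,0,0]

```text
t: 12.6
eef_pos: [537.3, -405.0, 63.0]
tcp_rot: [-3.141, 0.001, 0.047]
ft_force: [-0.8, -0.7, -4.0]
opening: 0.165
grip_force: 30.0
```

>>> arm_command:
  targets:
    - [0,0,2,0,0]
    - [0,0,4,0,0]
    - [0,0,5,0,0]
    - [0,0,5,0,0]
    - [0,0,5,0,0]

```text
t: 13.1
eef_pos: [537.3, -406.0, 58.4]
tcp_rot: [3.141, -0.0, 0.045]
ft_force: [-1.0, 0.9, -4.7]
opening: 0.166
grip_force: 30.0
```

>>> arm_command:
  targets:
    - [0,0,0.8,0,0]
    - [0,0,1,0,0]
    - [0,0,1,0,0.5]
    - [0,0,1,0,0.5]
    - [0,0,1,0,0.5]

```text
t: 13.6
eef_pos: [537.4, -406.1, 57.4]
tcp_rot: [3.141, -0.001, 0.046]
ft_force: [-0.6, 0.3, -0.1]
opening: 0.362
grip_force: 0.0
```

>>> arm_command:
  targets:
    - [0,0,0,0,0.5]
    - [0,0,0,0,0.5]
    - [0,0,-20,0,0.5]
    - [0,0,-60,0,0.6]
    - [0,0,-105,0,0.9]

```text
t: 14.1
eef_pos: [536.7, -405.5, 162.2]
tcp_rot: [-3.14, 0.002, 0.046]
ft_force: [0.9, 0.2, 0.4]
opening: 0.615
grip_force: 0.0
```

>>> arm_command:
  targets:
    - [2,-45,-15,-5,1]
    - [4,-90,-15,-9,1]
    - [6,-135,-15,-9,1]
    - [8,-180,-15,-9,1]
    - [9,-205,-15,-9,1]

```text
t: 14.6
eef_pos: [536.5, -197.8, 177.4]
tcp_rot: [-3.141, -0.0, 0.204]
ft_force: [0.4, -0.6, 0.2]
opening: 0.988
grip_force: 0.0
```

```bash
python3 -c "
from h import *
go(527,5.2,180,101.2)"
```

```text
shift [  31.8 -200.7   -2.5] turn 0.5 (alt -179.5 ) j6 0.9 t 14.6
```

>>> arm_command:
  targets:
    - [8,-45,-2,0,1]
    - [16,-95,-2,0,1]
    - [24,-145,-2,0,1]
    - [32,-200,-2,0,1]
    - [32,-200,-2,0,1]

```text
t: 15.1
eef_pos: [527.2, 5.8, 179.4]
tcp_rot: [-3.141, -0.0, 0.207]
ft_force: [0.4, -0.7, -0.1]
opening: 1.0
grip_force: 0.0
```

Run:
```python
from h import *
c=cam("wrist");go(527,5.2,22,101.2)
c2=cam("top");i=np.hstack([c["img"],cv2.resize(c2["img"][200:350,420:500],(256,480),interpolation=cv2.INTER_CUBIC)])
cv2.imwrite("pics/w5.png",cv2.resize(i,(800,429)))
J=(527,5.2,0);y=np.radians(11.2)
print(w2pix(c,local(J,y,[[0,0,30],[90,18,30],[90,-18,30],[-90,18,30],[-90,-18,30]])).round()*800/896)
B=(491.5,-407.8,0);m=w2pix(c2,np.vstack([local(B,np.radians(2.66),[[45,0,82]]),[[432,-411.5,68]]]));print(((m-[420,200])*3.2+[640,0])*800/896)
```

```text
shift [ -0.6  -0.7 157.4] turn 0.6 (alt -179.4 ) j6 1.25 t 15.15
[[287.5        203.57142857]
 [269.64285714 111.60714286]
 [308.03571429 111.60714286]
 [270.53571429 281.25      ]
 [302.67857143 281.25      ]]
[[707.86827089 161.75583115]
 [717.48997318 298.27514957]]
```

View pics/w5.png

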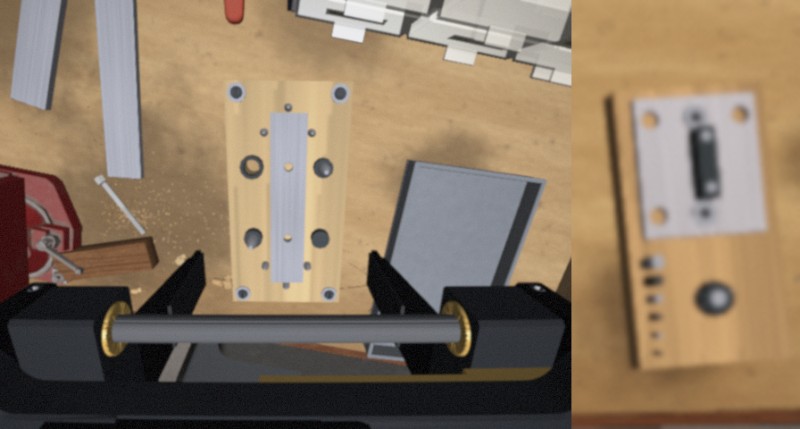

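The plate (bar at (705,162)) and pin (715,298) sit on the block as intended. The strap corners are at their predicted pixels, so I'll grip the drilled strap.

>>> arm_command:
  targets:
    - [-0.6,-0.7,50,0.5,1]
    - [-0.6,-0.7,100,0.5,1]
    - [-0.6,-0.7,140,0.5,0.9]
    - [-0.6,-0.7,156,0.5,0.7]
    - [-0.6,-0.7,156,0.5,0.5]

```text
t: 15.7
eef_pos: [526.9, 0.4, 21.7]
tcp_rot: [-3.141, 0.002, 0.192]
ft_force: [-0.8, 0.3, -0.1]
opening: 0.807
grip_force: 0.0
```

>>> arm_command:
  targets:
    - [0,0,0,0,0]
    - [0,0,0,0,0]
    - [0,0,0,0,0]
    - [0,0,0,0,0]
    - [0,0,0,0,0]

```text
t: 16.2
eef_pos: [527.1, 2.4, 23.2]
tcp_rot: [-3.141, 0.0, 0.193]
ft_force: [-1.8, 29.4, 3.4]
opening: 0.386
grip_force: 14.4
```

>>> arm_command:
  targets:
    - [0,0,0,0,0]
    - [0,0,-3,0,0]
    - [0,0,-8,0,0]
    - [0,0,-14,0,0]
    - [0,0,-20,0,0]

```text
t: 16.7
eef_pos: [527.3, 2.1, 43.6]
tcp_rot: [3.141, -0.0, 0.194]
ft_force: [0.4, -1.6, -3.2]
opening: 0.375
grip_force: 30.0
```

>>> arm_command:
  targets:
    - [0,0,-30,0,0]
    - [0,0,-60,0,0]
    - [-20,45,-60,0,0]
    - [-40,90,-60,3,0]
    - [-60,135,-60,6.5,0]

```text
t: 17.2
eef_pos: [494.0, -143.3, 104.0]
tcp_rot: [3.141, -0.001, 0.08]
ft_force: [1.4, -0.0, -4.5]
opening: 0.375
grip_force: 30.0
```

```bash
python3 -c "
from h import *
go(481.6,-193,60,94.4);print(env.state()['ft_force'])"
```

```text
shift [-16.4  48.5  44. ] turn 0.2 (alt -179.8 ) j6 1.08 t 17.2
[ 1.4162201  -0.0463219  -4.51878067]
```

>>> arm_command:
  targets:
    - [-8,24,0,0,0]
    - [-16,47,0,0,0]
    - [-16,47,20,0,0]
    - [-16,47,50,0,0]
    - [-16,47,70,0,0]

```text
t: 17.7
eef_pos: [481.8, -190.4, 32.3]
tcp_rot: [-3.142, 0.0, 0.08]
ft_force: [0.7, -0.3, -3.7]
opening: 0.377
grip_force: 30.0
```

>>> arm_command:
  targets:
    - [0,0,10,0,0]
    - [0,0,20,0,0]
    - [0,0,24,0,0]
    - [0,0,26,0,0]
    - [0,0,26,0,0]

```text
t: 18.2
eef_pos: [482.5, -190.0, 7.4]
tcp_rot: [3.141, -0.001, 0.081]
ft_force: [0.2, -0.3, -3.7]
opening: 0.375
grip_force: 30.0
```

>>> arm_command:
  targets:
    - [0,0,1,0,0]
    - [0,0,1,0,0.65]
    - [0,0,1,0,0.65]
    - [0,0,1,0,0.65]
    - [0,0,1,0,0.65]

```text
t: 18.7
eef_pos: [482.4, -190.1, 6.3]
tcp_rot: [3.141, -0.0, 0.08]
ft_force: [-0.0, 0.6, -0.4]
opening: 0.628
grip_force: 0.0
```

>>> arm_command:
  targets:
    - [0,0,-20,0,0.65]
    - [0,0,-50,0,0.65]
    - [0,0,-100,0,1]
    - [0,0,-140,0,1]
    - [10,-40,-170,0,1]

```text
t: 19.2
eef_pos: [489.3, -152.4, 178.2]
tcp_rot: [3.14, -0.003, 0.077]
ft_force: [1.1, 0.3, 0.2]
opening: 0.848
grip_force: 0.0
```

```bash
python3 -c "
from h import *
go(606,193,200,96.5);print(env.state()['ft_force'])"
```

```text
shift [ 142.8 -335.4  -22. ] turn -2.1 (alt 177.9 ) j6 1.06 t 19.2
[1.11074057 0.33399118 0.18108666]
```

>>> arm_command:
  targets:
    - [3,-48,-5,0,1]
    - [6,-96,-10,0,1]
    - [9,-144,-15,0,1]
    - [12,-192,-20,-1,1]
    - [20,-235,-20,-2,1]

```text
t: 19.7
eef_pos: [489.4, 87.9, 196.4]
tcp_rot: [-3.142, -0.001, 0.116]
ft_force: [0.7, 0.4, -0.5]
opening: 1.001
grip_force: 0.0
```

>>> arm_command:
  targets:
    - [20,-40,0,0,1]
    - [55,-70,0,0,1]
    - [90,-95,0,0,1]
    - [120,-102,0,0,1]
    - [123,-102,0,0,1]

```text
t: 20.2
eef_pos: [602.4, 202.7, 194.8]
tcp_rot: [-3.141, -0.001, 0.117]
ft_force: [-0.5, -0.5, -0.4]
opening: 1.001
grip_force: 0.0
```

>>> arm_command:
  targets:
    - [0,0,0,0,1]
    - [0,0,0,0,1]

```text
t: 20.4
eef_pos: [599.4, 200.7, 195.5]
tcp_rot: [3.142, 0.001, 0.115]
ft_force: [-0.2, -0.1, -0.1]
opening: 1.0
grip_force: 0.0
```

Run:
```python
from h import *
c=cam("wrist");go(606,193,12,96.5)
c2=cam("top");i=np.hstack([c["img"],cv2.resize(c2["img"][220:350,320:420],(369,480),interpolation=cv2.INTER_CUBIC)])
cv2.imwrite("pics/w6.png",cv2.resize(i,(800,381)))
print(w2pix(c,local((606,193,10),np.radians(6.5),[[90,18,0],[90,-18,0],[-90,18,0],[-90,-18,0]])).round()*800/1009)
np.save("w6.npy",c["T"])
```

```text
shift [  5.7   8.3 183.7] turn 0.1 (alt -179.9 ) j6 1.67 t 20.45
[[246.58077304  94.35084242]
 [277.5024777   94.35084242]
 [247.37363726 233.10208127]
 [274.33102081 233.10208127]]
```

View pics/w6.png

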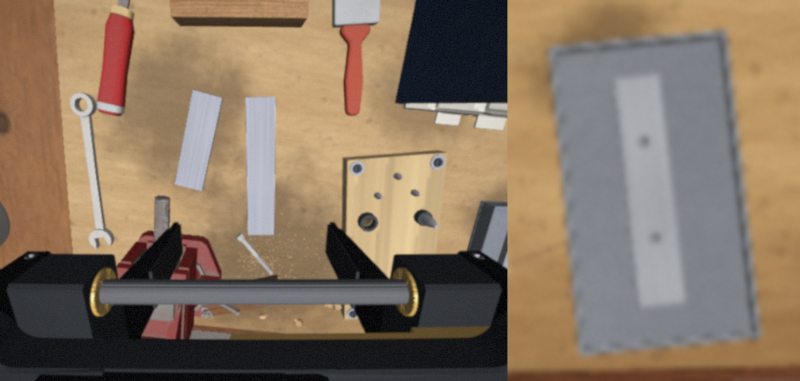

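The strap lies flat in the tray with clear margins. The blank's corners in the wrist view are about 2 px below prediction, so I'll take its centre as (604,192.5). I'll descend with a narrowed opening to stay clear of the short strap.

>>> arm_command:
  targets:
    - [3.7,8.6,40,0,0.7]
    - [3.7,8.6,80,0,0.7]
    - [3.7,8.6,120,0,0.7]
    - [3.7,8.6,150,0,0.7]
    - [3.7,8.6,150,0,0.7]

```text
t: 21.0
eef_pos: [602.7, 192.2, 42.4]
tcp_rot: [3.141, 0.006, 0.115]
ft_force: [0.5, -0.2, -0.2]
opening: 0.707
grip_force: 0.0
```

```bash
python3 -c "
from h import *
go(604,192.5,4,96.5);print(env.state()['opening'])"
```

```text
shift [ 1.5 -0.1 38.4] turn 0.1 (alt -179.9 ) j6 1.66 t 21.0
0.7071087425585276
```

>>> arm_command:
  targets:
    - [1,0,15,0,0.7]
    - [1,0,30,0,0.7]
    - [1,0,38,0,0.6]
    - [1,0,41,0,0.5]
    - [1,0,41,0,0.4]

```text
t: 21.5
eef_pos: [606.0, 193.2, 4.5]
tcp_rot: [-3.142, 0.0, 0.115]
ft_force: [-0.2, -0.6, 0.5]
opening: 0.507
grip_force: 0.0
```

>>> arm_command:
  targets:
    - [1,0,0,0,0]
    - [1,0,0,0,0]
    - [1,0,0,0,0]
    - [1,0,0,0,0]
    - [1,0,0,0,0]

```text
t: 22.0
eef_pos: [607.5, 193.4, 5.1]
tcp_rot: [-3.141, -0.001, 0.115]
ft_force: [1.3, -0.2, 5.5]
opening: 0.374
grip_force: 30.0
```

```bash
python3 -c "
from h import *
go(604,192.5,4,96.5);print(env.state()['opening'])"
```

```text
shift [-3.6  0.5  1.1] turn 0.1 (alt -179.9 ) j6 1.66 t 22.0
0.37418120943354843
```

>>> arm_command:
  targets:
    - [0,0,-30,0,0]
    - [0,0,-70,0,0]
    - [-20,15,-105,0,0]
    - [-50,40,-110,0,0]
    - [-80,75,-110,-2,0]

```text
t: 22.5
eef_pos: [534.9, 109.7, 115.2]
tcp_rot: [-3.141, -0.001, 0.152]
ft_force: [0.7, -2.5, -5.8]
opening: 0.374
grip_force: 30.0
```

>>> arm_command:
  targets:
    - [-10,40,0,-1,0]
    - [-18,80,0,-2,0]
    - [-18,103,0,-2.6,0]
    - [-18,103,0,-2.6,0]
    - [-18,103,0,-2.6,0]

```text
t: 23.0
eef_pos: [533.2, 5.0, 114.0]
tcp_rot: [-3.141, 0.001, 0.194]
ft_force: [0.2, -0.5, -5.1]
opening: 0.377
grip_force: 30.0
```

Run:
```python
from h import *
c=cam("wrist");go(527,5.2,60,101.2);e=np.array(c["s"]["eef_pos"]);print(e,env.state()["ft_force"])
cv2.imwrite("pics/w7.png",c["img"])
z=e[2]-4.5+10
y=np.radians(11.2)
print(w2pix(c,local((e[0],e[1],z),y,[[90,18,0],[90,-18,0],[-90,18,0],[-90,-18,0]])).round())
print(w2pix(c,local((527,5.2,0),y,[[95.5,0,34],[-95.5,0,34],[38,-36,54],[-38,36,54]])).round())
```

```text
shift [-6.1 -0.8 54. ] turn -0.0 (alt 180.0 ) j6 1.26 t 23.05
[533.22199017   4.98491666 114.00137184] [ 0.4991648   0.18344197 -4.75438417]
[[281. 118.]
 [364. 118.]
 [292. 443.]
 [353. 443.]]
[[320. 123.]
 [320. 368.]
 [375. 215.]
 [270. 318.]]
```

View pics/w7.png

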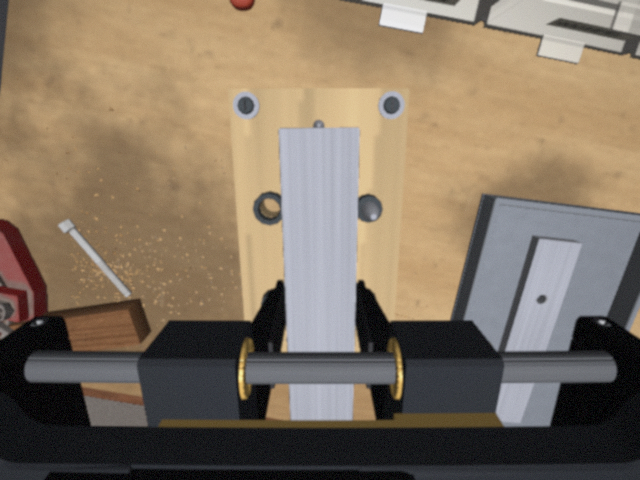

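The blank is gripped, with its far end at row 128 and corners at (280,128) and (360,128). The jig end pin is at (319,125) and the far screws at (246,105) and (392,105). I'll work out the offsets in hand and in the jig from this view.

Run:
```python
from h import *
c=cam("wrist");e=np.array(c["s"]["eef_pos"]);z=e[2]+5.5;y=np.radians(11.2)
u=np.array([np.cos(y),np.sin(y)]);v=np.array([-u[1],u[0]])
def loc(p,o):d=np.array(p)[:2]-o[:2];return (d@u).round(1),(d@v).round(1)
print("strap end wrt tcp",loc(pix2w(c,[(320,128)],z)[0],e),"edges",[loc(pix2w(c,[q],z)[0],e) for q in((286.5,250),(356.5,250))])
J=np.array([527,5.2])
print("screws wrt jig",[loc(pix2w(c,[q],20)[0],J) for q in((246,105),(392,105))],"pin",loc(pix2w(c,[(319,124.5)],34)[0],J))
print("dowel",loc(pix2w(c,[(370,207)],50)[0],J))
```

```text
strap end wrt tcp (np.float64(85.7), np.float64(1.2)) edges [(np.float64(29.3), np.float64(17.5)), (np.float64(29.3), np.float64(-16.5))]
screws wrt jig [(np.float64(108.1), np.float64(51.7)), (np.float64(108.0), np.float64(-49.3))] pin (np.float64(94.8), np.float64(1.1))
dowel (np.float64(42.4), np.float64(-32.7))
```

>>> arm_command:
  targets:
    - [-2.3,-1.7,30,0,0]
    - [-2.3,-1.7,60,0,0]
    - [-2.3,-1.7,68,0,0]
    - [-2.3,-1.7,68,0,0]
    - [-2.3,-1.7,68,0,0]

```text
t: 23.6
eef_pos: [531.7, 6.7, 47.4]
tcp_rot: [3.141, -0.001, 0.196]
ft_force: [-0.5, 0.8, -4.6]
opening: 0.373
grip_force: 30.0
```

Run:
```python
from h import *
c=cam("wrist");go(530.6,6,25,101.2);e=np.array(c["s"]["eef_pos"]);print(e)
c2=cam("scene")
cv2.imwrite("pics/w8.png",np.hstack([cv2.resize(c["img"][60:300,180:440],(433,400)),cv2.resize(c2["img"][210:290,230:330],(367,400),interpolation=cv2.INTER_CUBIC)]))
```

```text
shift [-1.4  0.3 22.6] turn 0.0 (alt -180.0 ) j6 1.26 t 23.65
[531.73136768   6.72847811  47.36515244]
```

View pics/w8.png

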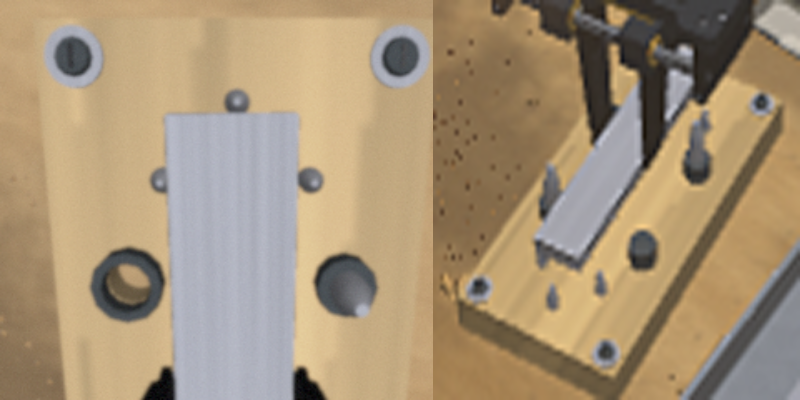

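The wrist crop shows the strap's far edge at row 113.5, centred at column 232. The end pin is at (237,101) and the side pins are symmetric about column 236.

Run:
```python
from h import *
c=cam("wrist");e=np.array(c["s"]["eef_pos"]);y=np.radians(11.2);s=240/400*1.0
M=R.from_euler("xyz",c["s"]["tcp_rot"]).as_matrix()
P=lambda q,z:((M.T@(pix2w(c,[(q[0]*260/433+180,q[1]*.6+60)],z)[0]-e))[:2]).round(1)
print("strap end",P((232,113.5),e[2]+5.2),"end pin",P((237,101),33),"side pins",P((162,180),33),P((311,180),33),"dowel",P((360,307),54))
```

```text
strap end [85.6 -1.5] end pin [89.4 -0.1] side pins [ 66.5 -23. ] [66.4 22.5] dowel [32.4 35.4]
```

>>> arm_command:
  targets:
    - [-1.3,1.1,0,0,0]
    - [-1.3,1.1,4,0,0]
    - [-1.3,1.1,8,0,0]
    - [-1.3,1.1,10,0,0]
    - [-1.3,1.1,12,0,0]

```text
t: 24.25
eef_pos: [530.1, 5.0, 34.2]
tcp_rot: [-3.141, 0.0, 0.196]
ft_force: [-0.9, -0.2, -4.8]
opening: 0.373
grip_force: 30.0
```

>>> arm_command:
  targets:
    - [0,0,3,0,0]
    - [0,0,6,0,0]
    - [0,0,8,0,0]
    - [0,0,9,0,0]
    - [0,0,9,0,0]

```text
t: 24.75
eef_pos: [530.1, 5.0, 25.4]
tcp_rot: [-3.141, 0.0, 0.196]
ft_force: [-0.2, -0.8, -5.2]
opening: 0.378
grip_force: 30.0
```

>>> arm_command:
  targets:
    - [0,0,0.8,0,0]
    - [0,0,0.8,0,0.6]
    - [0,0,0.8,0,0.6]
    - [0,0,0.8,0,0.6]
    - [0,0,0.8,0,0.6]

```text
t: 25.25
eef_pos: [530.3, 5.0, 24.9]
tcp_rot: [3.142, -0.0, 0.196]
ft_force: [-0.1, -0.5, -0.4]
opening: 0.589
grip_force: 0.0
```

>>> arm_command:
  targets:
    - [0,0,0,0,0.6]
    - [0,0,-20,0,0.6]
    - [0,0,-60,0,0.7]
    - [0,0,-110,0,1]
    - [0,0,-150,0,1]

```text
t: 25.75
eef_pos: [530.1, 5.0, 177.1]
tcp_rot: [3.141, -0.001, 0.196]
ft_force: [-0.3, -0.1, 0.6]
opening: 0.798
grip_force: 0.0
```

>>> arm_command:
  targets:
    - [0,0,-5,0,1]
    - [0,0,-5,0,1]

```text
t: 25.95
eef_pos: [530.3, 5.0, 180.5]
tcp_rot: [3.141, -0.002, 0.196]
ft_force: [0.2, 0.2, -0.9]
opening: 0.959
grip_force: 0.0
```

Run:
```python
from h import *
c=cam("wrist");go(536.5,-405.8,180,92.66);e=np.array(c["s"]["eef_pos"]);print(e)
cv2.imwrite("pics/w9.png",cv2.resize(c["img"][80:350,220:420],(444,600)))
```

```text
shift [-73.3 404.3  -0.8] turn 8.5 (alt -171.5 ) j6 1.26 t 26.0
[530.33801542   4.96533672 180.54829509]
```

View pics/w9.png

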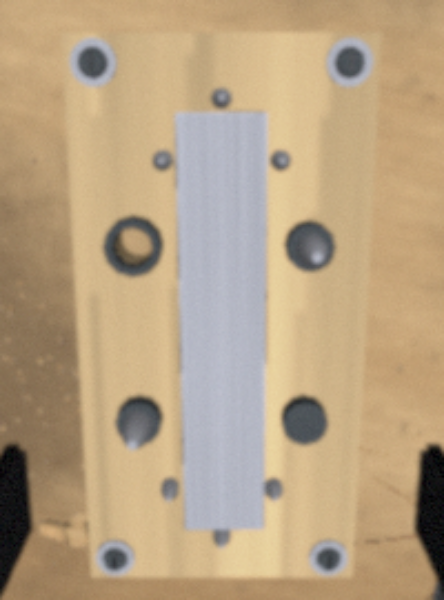

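The blank is seated between all six pins. Now back to the plate, regripping at the same pose I released it.

>>> arm_command:
  targets:
    - [-12,48,0,0,1]
    - [-24,96,0,0,1]
    - [-36,144,0,0,1]
    - [-48,192,0,0,1]
    - [-60,240,0,0,1]

```text
t: 26.5
eef_pos: [516.9, -243.8, 177.5]
tcp_rot: [-3.139, 0.002, 0.196]
ft_force: [1.0, 1.0, 0.2]
opening: 0.997
grip_force: 0.0
```

>>> arm_command:
  targets:
    - [-5,48,0,4,1]
    - [-10,96,0,8.6,1]
    - [-12,144,0,8.6,1]
    - [-12,164.6,0,8.6,1]
    - [-12,164.6,0,8.6,1]

```text
t: 27.0
eef_pos: [537.3, -408.2, 176.3]
tcp_rot: [-3.139, 0.003, 0.043]
ft_force: [-0.6, 1.2, 0.3]
opening: 1.0
grip_force: 0.0
```

>>> arm_command:
  targets:
    - [0,0,45,0,1]
    - [0,0,90,0,0.8]
    - [0,0,110,0,0.6]
    - [0,0,115,0,0.5]
    - [0,0,115,0,0.5]

```text
t: 27.5
eef_pos: [537.9, -404.8, 63.6]
tcp_rot: [-3.14, 0.002, 0.046]
ft_force: [0.8, 0.3, 0.7]
opening: 0.72
grip_force: 0.0
```

```bash
python3 -c "
from h import *
go(537.4,-406.1,57.4,92.64)"
```

```text
shift [-0.6  1.3  6.2] turn 0.0 (alt -180.0 ) j6 0.78 t 27.5
```

>>> arm_command:
  targets:
    - [-0.6,0.8,4,0,0.5]
    - [-0.6,0.8,6.5,0,0.4]
    - [-0.6,0.8,6.5,0,0.3]
    - [-0.6,0.8,6.5,0,0.3]
    - [-0.6,0.8,6.5,0,0.3]

```text
t: 28.0
eef_pos: [537.7, -406.8, 58.6]
tcp_rot: [3.141, -0.0, 0.045]
ft_force: [-0.1, -0.8, -0.4]
opening: 0.323
grip_force: 0.0
```

```bash
python3 -c "
from h import *
go(537.4,-406.1,57.4,92.64)"
```

```text
shift [-0.3 -0.7  1.2] turn -0.0 (alt 180.0 ) j6 0.78 t 28.0
```

>>> arm_command:
  targets:
    - [-0.3,-0.6,1.2,0,0.2]
    - [-0.3,-0.6,1.2,0,0]
    - [-0.3,-0.6,1.2,0,0]
    - [-0.3,-0.6,1.2,0,0]
    - [-0.3,-0.6,1.2,0,0]

```text
t: 28.5
eef_pos: [537.2, -406.1, 56.9]
tcp_rot: [-3.141, 0.0, 0.045]
ft_force: [-0.9, 1.1, -0.0]
opening: 0.168
grip_force: 30.0
```

```bash
python3 -c "
from h import *
go(537.4,-406.1,57.4,92.64);print(env.state()['grip_force'],env.state()['opening'])"
```

```text
shift [ 0.2  0.1 -0.5] turn -0.0 (alt 180.0 ) j6 0.78 t 28.5
29.999640583992004 0.16772700020676837
```

>>> arm_command:
  targets:
    - [0,0,-20,0,0]
    - [0,0,-60,0,0]
    - [0,0,-105,0,0]
    - [0,-25,-118,0,0]
    - [0,-70,-118,0,0]

```text
t: 29.0
eef_pos: [534.5, -337.9, 177.0]
tcp_rot: [3.138, -0.003, 0.043]
ft_force: [0.9, 0.7, -4.9]
opening: 0.167
grip_force: 30.0
```

>>> arm_command:
  targets:
    - [0,-45,0,0,0]
    - [0,-90,0,0,0]
    - [0,-135,0,-3,0]
    - [0,-180,0,-6,0]
    - [0,-225,0,-9,0]

```text
t: 29.5
eef_pos: [523.2, -109.7, 174.7]
tcp_rot: [-3.141, 0.0, 0.205]
ft_force: [1.1, 0.6, -3.9]
opening: 0.164
grip_force: 30.0
```

```bash
python3 -c "
from h import *
go(526.6,3.5,95,101.6)"
```

```text
shift [  26.3 -110.1   79.7] turn 0.1 (alt -179.9 ) j6 1.04 t 29.5
```

>>> arm_command:
  targets:
    - [10,-45,0,0,0]
    - [20,-90,10,0,0]
    - [26,-110,40,0,0]
    - [26,-110,78,0,0]
    - [26,-110,78,0,0]

```text
t: 30.0
eef_pos: [524.8, 2.5, 93.4]
tcp_rot: [-3.139, 0.007, 0.204]
ft_force: [0.2, -0.9, -4.8]
opening: 0.165
grip_force: 30.0
```

>>> arm_command:
  targets:
    - [0,0,0,0,0]
    - [0,0,0,0,0]

```text
t: 30.2
eef_pos: [528.0, 0.9, 98.5]
tcp_rot: [3.141, -0.002, 0.202]
ft_force: [-0.3, -0.1, -4.4]
opening: 0.166
grip_force: 30.0
```

Run:
```python
from h import *
c=cam("wrist");go(526.6,3.5,75,101.6);print(env.state()["eef_pos"])
cv2.imwrite("pics/w10.png",cv2.resize(c["img"][80:340,180:460],(646,600)))
```

```text
shift [-0.9 -2.8 23.6] turn -0.0 (alt 180.0 ) j6 1.25 t 30.25
[527.97524702   0.89320662  98.58780033]
```

View pics/w10.png

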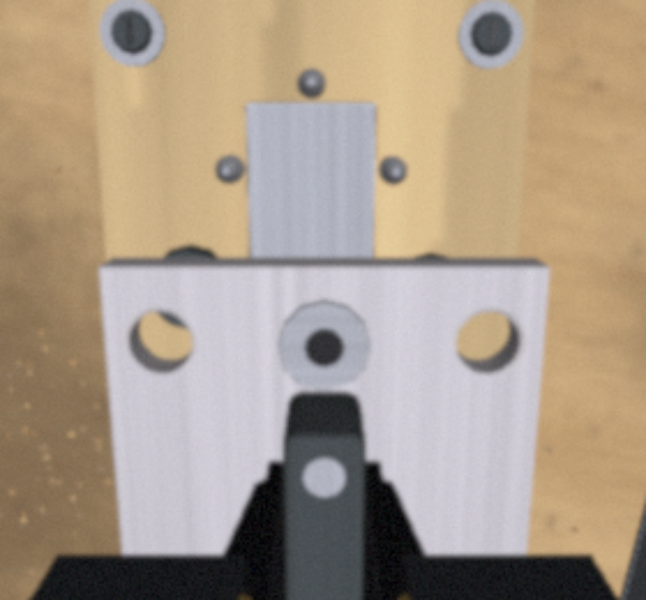

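The plate's far holes are at (162,341) and (488,341) in the crop, with the jig side pins at (230,169) and (393,169) and the end pin at (311,82). I'll compute relative offsets from these.

Run:
```python
from h import *
c=cam("wrist");e=np.array(c["s"]["eef_pos"]);M=R.from_euler("xyz",c["s"]["tcp_rot"]).as_matrix()
P=lambda q,z:((M.T@(pix2w(c,[(q[0]/2.307+180,q[1]/2.307+80)],z)[0]-e))[:2])
zt=e[2]-4.9
h=np.array([P((162,341),zt),P((488,341),zt)]);print("holes",h.round(1),"plate ctr",(h.mean(0)-[38,0]).round(1))
p=np.array([P((230,169),33),P((393,169),33)]);print("pins",p.round(1),"jig",(p.mean(0)-[72,0]).round(1),"end",(P((311,82),33)-[95.5,0]).round(1))
s=np.array([P((132,32),20),P((491,33),20)]);print("screws",s.round(1),(s.mean(0)-[109.4,0]).round(1))
go(526.6,3.5,75,101.6)
```

```text
holes [[ 37.7 -36.6]
 [ 37.6  34.9]] plate ctr [-0.4 -0.8]
pins [[ 71.  -27.1]
 [ 70.9  18.2]] jig [-1.1 -4.5] end [-1.7 -4.5]
screws [[107.8 -54.9]
 [107.4  45.9]] [-1.8 -4.5]
shift [-0.8 -2.8 23.5] turn -0.0 (alt 180.0 ) j6 1.25 t 30.3
```

>>> arm_command:
  targets:
    - [-1,-3.3,10,0,0]
    - [-1,-3.3,20,0,0]
    - [-1,-3.3,22,0,0]
    - [-1,-3.3,22,0,0]
    - [-1,-3.3,22,0,0]

```text
t: 30.8
eef_pos: [525.6, 4.6, 75.0]
tcp_rot: [-3.141, 0.0, 0.203]
ft_force: [0.3, 0.7, -4.2]
opening: 0.163
grip_force: 30.0
```

>>> arm_command:
  targets:
    - [0,0,3,0,0]
    - [0,0,6,0,0]
    - [0,0,8,0,0]
    - [0,0,9,0,0]
    - [0,0,9,0,0]

```text
t: 31.3
eef_pos: [525.5, 4.6, 65.9]
tcp_rot: [-3.141, 0.0, 0.203]
ft_force: [0.5, -0.4, -4.5]
opening: 0.166
grip_force: 30.0
```

>>> arm_command:
  targets:
    - [0,0,0,0,0]

```text
t: 31.4
eef_pos: [525.6, 4.6, 66.0]
tcp_rot: [-3.142, -0.0, 0.203]
ft_force: [-0.0, 1.4, -4.0]
opening: 0.165
grip_force: 30.0
```

>>> arm_command:
  targets:
    - [0.3,0.3,2,0,0]
    - [0.3,0.3,4,0,0]
    - [0.3,0.3,6,0,0]
    - [0.3,0.3,8,0,0]
    - [0.3,0.3,8,0,0]

```text
t: 31.9
eef_pos: [525.8, 4.4, 57.7]
tcp_rot: [-3.141, 0.0, 0.203]
ft_force: [0.1, 0.6, -4.9]
opening: 0.169
grip_force: 30.0
```

>>> arm_command:
  targets:
    - [0,0,2,0,0]
    - [0,0,4,0,0]
    - [0,0,6,0,0]
    - [0,0,8,0,0]
    - [0,0,8,0,0]

```text
t: 32.4
eef_pos: [525.9, 4.4, 49.7]
tcp_rot: [-3.141, 0.0, 0.203]
ft_force: [0.4, 0.8, -4.5]
opening: 0.166
grip_force: 30.0
```

Sliding freely. I'll seat the plate, release and back off.

>>> arm_command:
  targets:
    - [0,0,1.2,0,0]
    - [0,0,1.8,0,0]
    - [0,0,1.8,0,0.5]
    - [0,0,1.8,0,0.5]
    - [0,0,1.8,0,0.5]

```text
t: 32.9
eef_pos: [526.1, 4.3, 48.5]
tcp_rot: [3.141, -0.001, 0.203]
ft_force: [-0.0, 0.7, -0.5]
opening: 0.363
grip_force: 0.0
```

>>> arm_command:
  targets:
    - [0,0,0,0,0.5]
    - [0,0,0,0,0.5]
    - [0,0,-20,0,0.5]
    - [0,0,-60,0,0.6]
    - [0,0,-105,0,0.9]

```text
t: 33.4
eef_pos: [525.2, 4.4, 153.7]
tcp_rot: [-3.141, 0.002, 0.203]
ft_force: [0.6, -0.4, 0.6]
opening: 0.611
grip_force: 0.0
```

>>> arm_command:
  targets:
    - [0,0,-27,0,1]
    - [0,0,-27,0,1]
    - [0,0,-27,0,1]

```text
t: 33.7
eef_pos: [525.8, 4.4, 180.3]
tcp_rot: [3.141, -0.001, 0.203]
ft_force: [0.2, -0.8, -0.7]
opening: 0.863
grip_force: 0.0
```

Run:
```python
from h import *
c=cam("wrist");go(431.9,-412.1,170,2.6);print(env.state()["eef_pos"])
cv2.imwrite("pics/w11.png",cv2.resize(c["img"][80:350,220:420],(444,600)))
J=(527,5.2,0);y=np.radians(11.2)
print((w2pix(c,local(J,y,[[38,36,43],[38,-36,54],[-38,36,54],[0,0,73],[55,48,43],[55,-48,43],[-55,-48,43]]))-[220,80])*2.22)
```

```text
shift [-175.4  389.1    9.5] turn -81.0 (alt 99.0 ) j6 1.25 t 33.75
[525.41997771   4.37377207 179.48806737]
[[131.58928696 235.71483843]
 [321.42366537 241.18405811]
 [133.74840221 429.59262137]
 [224.28464953 352.75825021]
 [ 98.84451044 190.77546045]
 [351.41161619 192.38809728]
 [337.35998385 458.51354356]]
```

View pics/w11.png

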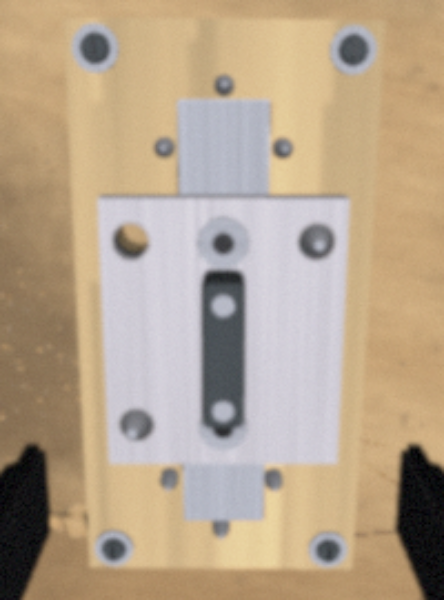

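The plate is seated: both dowels show in their holes and the lock-pin hole is open at (131,240). I have now viewed 15 pictures, one over the allowed 14, so the rest is numeric only. Back to the parked pin.

>>> arm_command:
  targets:
    - [-20,45,0,-8,1]
    - [-40,88,0,-16,1]
    - [-60,132,0,-24,1]
    - [-80,176,0,-32,1]
    - [-100,218,0,-40,1]

```text
t: 34.25
eef_pos: [474.5, -216.3, 178.6]
tcp_rot: [-3.139, 0.0, 0.874]
ft_force: [2.0, 0.2, -0.4]
opening: 1.0
grip_force: 0.0
```

```bash
python3 -c "
from h import *
go(432.1,-412.3,170,2.7)"
```

```text
shift [-177.5   93.3    8.4] turn -42.6 (alt 137.4 ) j6 0.14 t 34.25
```

>>> arm_command:
  targets:
    - [-42,22,0,-8,1]
    - [-84,44,0,-16,1]
    - [-126,66,0,-24,1]
    - [-165,87,0,-32,1]
    - [-176,93,4,-40,1]

```text
t: 34.75
eef_pos: [431.4, -413.0, 174.4]
tcp_rot: [-3.14, -0.001, 1.569]
ft_force: [0.1, 0.9, -0.5]
opening: 1.001
grip_force: 0.0
```

>>> arm_command:
  targets:
    - [0,0,0,-1,1]
    - [0,0,0,-1,1]
    - [0,0,0,-1,1]

```text
t: 35.05
eef_pos: [433.1, -408.1, 175.7]
tcp_rot: [-3.141, -0.001, 1.582]
ft_force: [-0.4, -0.7, -1.0]
opening: 0.999
grip_force: 0.0
```

```bash
python3 -c "
from h import *
c=cam('wrist');print(w2pix(c,[[432,-412.2,68]]).round())
# knob cap: bright grey spot
g=cv2.cvtColor(c['img'],cv2.COLOR_BGR2GRAY);p=w2pix(c,[[432,-412.2,68]])[0].astype(int);w=g[p[1]-15:p[1]+16,p[0]-15:p[0]+16]
print(w[::3,::3])
go(432.1,-412.3,45.8,2.7)"
```

```text
[[319. 247.]]
[[156  94  47  58  59  63  58  62  69  77 162]
 [108  73  61  82  84  91  87  80  67  62 148]
 [111  62  84  85  97 106  91  87  81  68 133]
 [ 74  76  81 131 182 189 180 108  84  74  90]
 [ 87  85  95 181 189 185 186 164  83  85 118]
 [102  85 103 185 188 188 188 170  86  82 141]
 [143  80  83 167 189 192 190 134  88  77 160]
 [188  95  84  86 139 147 120  91  81 134 184]
 [183 174 116  85  86  80  86  86 121 183 187]
 [179 179 178 150 123 119 127 162 174 175 171]
 [170 172 170 174 173 170 173 173 176 176 172]]
shift [ -4.2  -1.2 130.3] turn -2.0 (alt 178.0 ) j6 -0.88 t 35.1
```

Pin where expected. Descend above it, align and grip.

>>> arm_command:
  targets:
    - [-4.2,-1.2,40,-2,1]
    - [-4.2,-1.2,80,-2,0.8]
    - [-4.2,-1.2,110,-2,0.7]
    - [-4.2,-1.2,128,-2,0.6]
    - [-4.2,-1.2,129,-2,0.5]

```text
t: 35.6
eef_pos: [431.5, -411.8, 45.2]
tcp_rot: [-3.139, -0.003, 1.619]
ft_force: [0.6, -0.6, 0.9]
opening: 0.719
grip_force: 0.0
```

>>> arm_command:
  targets:
    - [0,0,0,0,0.5]
    - [0,0,0,0,0.5]

```text
t: 35.8
eef_pos: [432.4, -413.7, 48.5]
tcp_rot: [3.14, 0.001, 1.619]
ft_force: [0.2, -0.3, -0.6]
opening: 0.554
grip_force: 0.0
```

```bash
python3 -c "
from h import *
go(432.1,-412.3,45.8,2.7)"
```

```text
shift [ 1.4 -0.2  2.7] turn 0.1 (alt -179.9 ) j6 -0.92 t 35.8
```

>>> arm_command:
  targets:
    - [1.2,-0.2,1.8,0,0.4]
    - [1.2,-0.2,1.8,0,0]
    - [1.2,-0.2,1.8,0,0]
    - [1.2,-0.2,1.8,0,0]
    - [1.2,-0.2,1.8,0,0]

```text
t: 36.3
eef_pos: [431.6, -412.5, 45.8]
tcp_rot: [3.141, 0.0, 1.619]
ft_force: [-0.6, 0.8, 4.7]
opening: 0.268
grip_force: 30.0
```

>>> arm_command:
  targets:
    - [0,0,0,0,0]
    - [0,0,0,0,0]

```text
t: 36.5
eef_pos: [431.6, -412.5, 45.7]
tcp_rot: [3.141, 0.0, 1.619]
ft_force: [-0.8, 0.7, 5.0]
opening: 0.265
grip_force: 30.0
```

>>> arm_command:
  targets:
    - [0,0,-30,0,0]
    - [0,0,-75,0,0]
    - [10,0,-120,0,0]
    - [50,10,-130,0,0]
    - [95,25,-130,0,0]

```text
t: 37.0
eef_pos: [452.0, -316.5, 177.3]
tcp_rot: [3.139, 0.003, 1.617]
ft_force: [1.4, -0.8, -1.2]
opening: 0.269
grip_force: 30.0
```

>>> arm_command:
  targets:
    - [46,15,0,0,0]
    - [92,30,0,0,0]
    - [138,45,0,-3,0]
    - [184,60,0,-6,0]
    - [230,75,0,-8.5,0]

```text
t: 37.5
eef_pos: [515.8, -81.1, 175.3]
tcp_rot: [-3.142, -0.0, 1.769]
ft_force: [0.4, -0.8, -0.7]
opening: 0.262
grip_force: 30.0
```

```bash
python3 -c "
from h import *
go(557.3,47.3,110,11.2)"
```

```text
shift [117.7  66.   65.3] turn 0.2 (alt -179.8 ) j6 -0.48 t 37.5
```

>>> arm_command:
  targets:
    - [40,22,0,0,0]
    - [80,45,0,0,0]
    - [117,66,0,0,0]
    - [117,66,40,0,0]
    - [117,66,65,0,0]

```text
t: 38.0
eef_pos: [557.2, 46.2, 108.7]
tcp_rot: [-3.141, -0.0, 1.77]
ft_force: [0.3, -0.7, -1.1]
opening: 0.265
grip_force: 30.0
```

>>> arm_command:
  targets:
    - [0,0,0,0,0]
    - [0,0,0,0,0]
    - [0,0,0,0,0]

```text
t: 38.3
eef_pos: [558.3, 44.4, 111.7]
tcp_rot: [3.14, 0.0, 1.767]
ft_force: [-0.6, 0.1, -0.8]
opening: 0.267
grip_force: 30.0
```

Run:
```python
from h import *
c=cam("wrist");e=np.array(c["s"]["eef_pos"]);go(557.3,47.3,84,11.2);print(e)
# plate hole vs expectation: darkness map around lock hole, and knob cap
g=cv2.cvtColor(c["img"],cv2.COLOR_BGR2GRAY)
h=w2pix(c,local((527,5.2,0),np.radians(11.2),[[38,36,43],[-38,36,43]]));print(h)
for p in h.astype(int):print(g[p[1]-22:p[1]+23:4,p[0]-22:p[0]+23:4])
```

```text
shift [ 3.1 -0.4 27.8] turn 0.0 (alt -180.0 ) j6 -0.23 t 38.35
[558.28386313  44.36488235 111.74877973]
[[319.66863963 252.99256667]
 [211.89328627 253.09875205]]
[[183 185 183 149  68  49  51  96 180 178 182 188]
 [ 92  97  94  95 101  97 103  97  96  96  99 158]
 [215 217 218 216 217 216 217 219 218 219 220 204]
 [212 215 212 214 196 194 202 215 219 217 215 203]
 [216 216 214 153  83  84  79 175 216 215 217 205]
 [213 211 207  59 105  88  95  87 212 214 216 204]
 [214 211 211  92  44  49  53 104 211 213 213 203]
 [208 208 210 178  91  86  98 185 213 215 213 205]
 [217 217 221 216 210 203 210 218 221 219 218 203]
 [216 218 217 217 216 217 213 215 215 218 216 149]
 [214 217 211 213 216 191 135 212 217 214 216 191]
 [214 215 218 210 166  70  75  95 202 214 213 199]]
[[188 183 175 173 176 171 148  94 143 174 172 170]
 [101  99 103  99 105 101 108 108 106 108 108 110]
 [211 209 209 214 207 214 210 211 212 213 209 212]
 [209 210 207 207 169 153 191 211 207 212 210 208]
 [210 208 207 141  90 100  98 171 211 208 207 207]
 [208 207 206  89 105 118 115 110 205 206 206 207]
 [214 211 210 119 167 130 117 103 207 209 210 213]
 [206 206 203 198 186 115  96 174 205 206 204 205]
 [211 209 210 213 211 199 203 212 212 212 209 214]
 [216 212 213 216 213 214 214 213 214 216 213 218]
 [211 209 208 209 208 214 213 206 212 213 208 215]
 [205 208 208 209 207 210 205 208 211 210 211 211]]
```

Run:
```python
from h import *
c=cam("wrist");e=np.array(c["s"]["eef_pos"]);M=R.from_euler("xyz",c["s"]["tcp_rot"]).as_matrix()
g=cv2.cvtColor(c["img"],cv2.COLOR_BGR2GRAY)
T=lambda q,z:(M.T@(pix2w(c,[q],z)[0]-e))[:2].round(1)
w=(g[243:270,304:340]<155).astype(np.uint8)
k=max(cv2.findContours(w,0,2)[0],key=cv2.contourArea);(x,y),r=cv2.minEnclosingCircle(k);print("hole px",x+304,y+243,r,cv2.boundingRect(k),"tool",T((x+304,y+243),43))
zc=e[2]-5.8+28;p=w2pix(c,[e*[1,1,0]+[0,0,zc]])[0].astype(int);W=g[p[1]-30:p[1]+31,p[0]-30:p[0]+31]
n,l,s,ct=cv2.connectedComponentsWithStats(((W>150)).astype(np.uint8));print("cap pred",p)
for i in range(1,n):
    if 100<s[i,4]<1500:q=ct[i]+p-30;print(s[i],q,"tool",T(q,zc))
```

```text
hole px 316.60526275634766 251.5 9.721781730651855 (3, 1, 20, 17) tool [ 4.8 -2.6]
cap pred [320 323]
[ 18  17  26  23 468] [320.12820513 321.04487179] tool [ 1.2 -0.1]
[  3  36  55  23 682] [319.78739003 343.55278592] tool [-10.8  -0.3]
```

>>> arm_command:
  targets:
    - [3.7,-1.4,10,0,0]
    - [3.7,-1.4,22,0,0]
    - [3.7,-1.4,30,0,0]
    - [3.7,-1.4,30,0,0]
    - [3.7,-1.4,30,0,0]

```text
t: 38.9
eef_pos: [555.4, 48.0, 80.0]
tcp_rot: [-3.141, -0.0, 1.767]
ft_force: [-0.8, -0.8, -1.5]
opening: 0.265
grip_force: 30.0
```

Run:
```python
from h import *
c=cam("wrist");e=np.array(c["s"]["eef_pos"]);M=R.from_euler("xyz",c["s"]["tcp_rot"]).as_matrix();print(e,c["s"]["tcp_rot"])
g=cv2.cvtColor(c["img"],cv2.COLOR_BGR2GRAY)
p=w2pix(c,[[556.6,48,43],e+[0,0,-35.8]]);print(p)
q=p[0].astype(int);print(g[q[1]-22:q[1]+24:3,q[0]-22:q[0]+23:3])
```

```text
[555.44434595  48.02820402  80.03035893] [-3.14087995e+00 -2.57980552e-04  1.76726681e+00]
[[322.16083645 275.38819515]
 [320.35049352 275.76755018]]
[[ 91  90  90  88  86  88  86  91  86  89  85  88  89  88  87]
 [135 134 136 132 133 132 133 132 129 128 135 131 133 145 144]
 [213 216 215 216 215 216 217 215 217 217 217 214 219 217 216]
 [209 211 211 211 210 212 210 207 214 214 216 215 210 213 213]
 [211 211 212 213 204 147 102 104 132 200 214 213 214 213 214]
 [212 213 214 206 124  83  80  85  80 108 195 218 215 214 213]
 [211 213 211 163  48 105  75  71  94  94 127 214 210 212 216]
 [212 213 211 144  59  65  65  73  64  56 106 206 212 210 211]
 [210 212 204 111  68  27  60  73  36  50  86 164 209 212 214]
 [196 150  80  66  64  35  60  76  46  47  76  47 132 179 209]
 [177  72  32  69  67  40  54  69  41  44  78  46  52 128 217]
 [109  66  41  74  55  33  63  71  41  43  76  49  46  72 169]
 [ 65  57  39  74  58  32  79 111  39  41  76  56  42  81  61]
 [ 66  56  51 138  65  37  77  92  38  50 142 100  41  75  54]
 [ 77  57  43  61  49  46  48  43  49  47  65  57  43  77  55]
 [140  66  47  54  61  67  69  66  68  60  55  53  46 136  93]]
```

Hole and pin axis agree in this view (column 320, row about 276). Inserting.

>>> arm_command:
  targets:
    - [0,0,4,0,0]
    - [0,0,8,0,0]
    - [0,0,12,0,0]
    - [0,0,12,0,0]
    - [0,0,12,0,0]

```text
t: 39.45
eef_pos: [555.5, 48.0, 68.3]
tcp_rot: [-3.141, -0.0, 1.767]
ft_force: [0.8, 0.0, -1.0]
opening: 0.265
grip_force: 30.0
```

>>> arm_command:
  targets:
    - [0,0,4,0,0]
    - [0,0,8,0,0]
    - [0,0,12,0,0]
    - [0,0,12,0,0]
    - [0,0,12,0,0]

```text
t: 39.95
eef_pos: [555.3, 48.1, 56.1]
tcp_rot: [-3.141, -0.0, 1.767]
ft_force: [0.5, -2.2, -1.3]
opening: 0.267
grip_force: 30.0
```

>>> arm_command:
  targets:
    - [0,0,3,0,0]
    - [0,0,6,0,0]
    - [0,0,7.5,0,0]
    - [0,0,7.5,0,0]
    - [0,0,7.5,0,0]

```text
t: 40.45
eef_pos: [555.5, 48.0, 48.8]
tcp_rot: [-3.142, -0.0, 1.767]
ft_force: [-0.3, -2.5, 0.0]
opening: 0.266
grip_force: 30.0
```

>>> arm_command:
  targets:
    - [0,0,0,0,0.6]
    - [0,0,0,0,0.6]
    - [0,0,0,0,0.6]
    - [0,0,0,0,0.6]
    - [0,0,0,0,0.6]

```text
t: 40.95
eef_pos: [555.5, 48.1, 49.0]
tcp_rot: [3.141, -0.0, 1.767]
ft_force: [0.4, -0.7, -0.2]
opening: 0.587
grip_force: 0.0
```

>>> arm_command:
  targets:
    - [0,0,-30,0,0.6]
    - [0,0,-70,0,0.6]
    - [0,0,-110,0,1]
    - [0,0,-120,0,1]
    - [0,0,-120,0,1]

```text
t: 41.45
eef_pos: [556.0, 48.1, 170.4]
tcp_rot: [3.138, 0.001, 1.767]
ft_force: [0.4, 0.7, -0.4]
opening: 0.795
grip_force: 0.0
```

Run:
```python
from h import *
c=cam("wrist");e=np.array(c["s"]["eef_pos"]);g=cv2.cvtColor(c["img"],cv2.COLOR_BGR2GRAY);print(e)
for z in(71,):
    p=w2pix(c,local((527,5.2,0),np.radians(11.2),[38,36,z]))[0].astype(int);W=g[p[1]-25:p[1]+26,p[0]-25:p[0]+26];print(p)
    k=(cv2.cvtColor(c["img"],cv2.COLOR_BGR2GRAY)[p[1]-25:p[1]+26,p[0]-25:p[0]+26]>150).astype(np.uint8)
    n,l,s,ct=cv2.connectedComponentsWithStats(k)
    for i in range(1,n):
        if s[i,4]>40:q=ct[i]+p-25;print(s[i],q,pix2w(c,[q],z)[0].round(1),"cap d mm",s[i,2]*((c["T"][2,3]-z)/c["f"]))
    print(W[::4,::4])
```

```text
[556.03021672  48.07904451 170.36930709]
[321 245]
[   0    0   51   51 1509] [322.74751491 249.25579854] [559.   44.9  71. ] cap d mm 38.35512347681836
[ 16  16  15  15 172] [318.90697674 242.93604651] [555.   49.5  71. ] cap d mm 11.28091866965246
[[124 120 123 126 104  62  70  78 129 135 137 184 187]
 [213 212 214 127  71  43  87  64  77 205 215 192 191]
 [213 211 174  80  66  54  59  68  46 104 213 192 190]
 [209 208 108  65  83  91  88  85  67  63 205 194 194]
 [212 207 107  79  86 140 153  96  84  68 176 196 196]
 [209 203  72  89 143 190 191 188  92  80 162 197 201]
 [217 218 108  87 174 190 188 189  91  81 202 195 195]
 [212 218 166  84 115 188 192 153  85  93 212 104  94]
 [214 216 216 125  89  88  93  88  87 201 213 195 197]
 [215 213 214 216 180 131 116 166 210 216 214 192 193]
 [218 217 216 218 220 222 220 221 223 222 222 190 191]
 [214 217 214 212 203 161 162 182 219 217 215 194 191]
 [ 48  50  55 188 184 183 183 183 177 212 210 194 190]]
```

```bash
python3 -c "
from h import *
print(env.job_done())"
```

```text
the job is handed in; nothing more can be done
None
```

The job is handed in at about 41 s: the blank and drill plate are back in the jig, the lock pin is home, the drilled strap is in the tray and the short strap was left alone; the judge returned no result, and I viewed 15 pictures, one over the limit of 14.

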